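# Lock the sample carousel for moving

### The job

The titrator's sample carousel is about to be moved to another bench, so lock it: turn the carousel until the slot in its rim faces the steel locking bar, then push the bar by its round head all the way home into the slot. Nothing needs to be gripped: leave every beaker seated in its hole and leave the other things on the bench and in the drip tray where they stand.

Things in the scene. Friction and masses are not known exactly. Their poses are not given: they have to be found in the camera images.
- sampler: The fixed stand of the carousel: a black drip tray (360 x 450 mm, 16 mm high rim) with a white drum in it. Origin: on the carousel's vertical turning axis, at bench height. Its own +y axis points from there along the locking bar, which slides in an aluminium guide on a white pedestal, 36 mm wide, 156 to 190 mm from the axis, top 96 mm above the bench.
- carousel (a joint): Angle of the carousel, rad, growing counter-clockwise from above; a whole turn (0 or 6.283) means that the slot faces the bar. It turns without stops and stays where it is left (drag about 0.12 N m; pushed fast, it coasts a little). A white disc 270 mm across, 10 mm thick, top 90 mm above the bench, eight 47 mm through holes on a circle of 88 mm radius; five hold lidded beakers, three are empty.
- slot (a point): Middle of the mouth of the only slot in the carousel's rim: on the rim, 135 mm from the axis, half-way up the disc (85 mm above the bench). The slot is 20 mm wide and 22 mm deep towards the axis, its mouth flared to 34 mm.
- gate (a point): Fixed point of the stand, 135 mm from the axis on the locking bar's line, 85 mm above the bench: the slot faces the bar when slot is here. It is good to come within about 5 mm (0.04 rad): the bar's tapered nose and the slot's flared mouth draw the carousel straight.
- lockbar (a joint): How far the locking bar has been pushed towards the axis, m: 0 drawn back (as it starts), 0.030 fully home against its stop. It slides with about 2 N of friction and stays where it is left. Against the plain rim it goes only 0.008.
- bar_nose (a point): Tip of the bar's nose, 85 mm above the bench, 143 mm from the axis when drawn back. The bar is flat steel 16 mm wide and 11 mm thick, the nose tapered to 8 mm.
- bar_head (a point): Centre of the outer face of the round grey head on the bar's outer end, 85 mm above the bench, 235 mm from the axis when drawn back and 205 mm when home. The head is 36 mm across and 16 mm thick; push on this face, level, towards the axis. Beyond and below the face there is free space down to the tray's floor (4 mm above the bench).
- hole_a (a point): Centre of an empty hole of the carousel, at the level of the disc's top (90 mm above the bench). The hole is 47 mm wide and open for 60 mm below the disc: a fingertip put into it can drag the carousel round.
- hole_b (a point): Centre of another empty hole, as hole_a.
- hole_c (a point): Centre of the third empty hole, as hole_a.
- beaker1 (a joint): How far this lidded beaker has been lifted from its seat in the carousel, m; 0 is seated. The beakers' grey lids are 53 mm across and stand 12 mm above the disc.
- beaker2 (a joint): As beaker1, another beaker in the carousel.
- beaker3 (a joint): As beaker1, another beaker in the carousel.
- beaker4 (a joint): As beaker1, another beaker in the carousel.
- beaker5 (a joint): As beaker1, another beaker in the carousel.
- spare_beaker: Loose lidded beaker standing in the drip tray, 53 mm across, 72 mm high; origin under its foot. Leave alone.
- spare_beaker2: A second loose lidded beaker standing in the drip tray, same size. Leave alone.
- dropper: Small amber bottle standing in the drip tray, 34 mm across, 75 mm high; origin under its foot. Leave alone.
- reagent_jar: White jar on the bench, 64 mm across, 100 mm high; origin under its foot. Leave alone.
- tip_rack: Box of pipette tips on the bench, 118 x 83 x 63 mm; origin under its centre. Leave alone.
- pipette: Pipette lying on the bench, 265 mm long, 24 mm high; origin under its middle. Leave alone.

How it is judged:
On the way, in this order (a step that is already met when the one before it is completed fails the run):
1. the carousel is turned until the slot faces the drawn-back bar (horizontal distance between slot and gate below 0.012 m and value of joint lockbar below 0.015 m).
2. the bar is pushed home in the slot (value of joint lockbar above 0.027 m), for 0.2 s.
At the end, for the whole second after the job is handed in: The locking bar is pushed in to within 3 mm of its 30 mm stop, inside the slot (slot within 4 mm of the bar's line), the carousel is at rest and every beaker sits in its hole (within 3 mm) (value of joint lockbar above 0.027 m and horizontal distance between slot and gate below 0.004 m and velocity of joint carousel between -0.05 and 0.05 rad/s and value of joint each of beaker1, beaker2, beaker3, beaker4, beaker5 below 0.003 m); the robot touches nothing.
It fails at once if a beaker is lifted out of its seat in the carousel by more than 10 mm (value of joint any of beaker1, beaker2, beaker3, beaker4, beaker5 above 0.01 m).
It fails at once if a thing standing in the tray or on the bench is moved by more than 25 mm (distance of any of spare_beaker, spare_beaker2, dropper, reagent_jar, tip_rack, pipette from where it was at the start of the episode above 0.025 m).
It also fails if it takes over 58 s, if anything falls off the work surface, if the arm or the gripper's body presses on something with over 40 N, if the wrist force passes 120 N, or if a joint passes its speed limit or range.

### The arm

A 7-joint arm with a two-finger parallel gripper is mounted at the origin on the work surface. World frame = base frame: x ahead of the robot, y to its left, z up, the work surface at z = 0. Lengths are in m, angles in rad, forces in N, time in s.
With the tool pointing down it reaches from about 0.425 to 0.925 m from the base axis. Payload 6.8 kg.
Tool frame: the origin (TCP) lies on the mounting face of the last link; the fingertips stand 173 mm ahead of it and the grasp point (between the pads) lies 155 mm ahead of it; z points along the fingers, y is the line along which they close (so a half turn about z gives the same grasp; the last joint's range is limited). The gripper opens to 85 mm and grips with 20 to 120 N. Pads are 22 mm wide; open, the fingers measure 114 mm over their backs; the gripper's body (76 mm by 85 mm) begins 54 mm behind the grasp point. The pads swing forward as they close: fully open they stand 13 mm farther back than shut.
Start: joints at [-1.272, 0.477, 0.022, 1.555, -0.011, 1.109, -0.083], TCP at [0.267, 0.62, 0.405] pointing down, gripper open.
Joint ranges: [-2.96, 2.96], [-0.34, 2.1], [-1.41, 1.46], [0.24, 2.44], [-1.37, 4.51], [0.17, 1.92], [-2.96, 2.96]. Speed limits (rad/s): [2.39, 2.39, 3.14, 3.14, 3.14, 3.14, 3.14].

### API

Orientations are given as a rotation vector (axis times angle).
In Python, from bench import r gives the robot as it stands.
- The arm moves only by the tool arm_command, never from a script. Its argument "plan" is a list of rows, each an object of numbers: "claw": the closure, from 0 (fully open) to 1 (shut); "tx", "ty", "tz": the shift along the tool's x, y, z in m; "ax", "ay", "az": the turn, a rotation vector about the tool's x, y, z in degrees. A call has exactly 10 rows; each row shifts and turns the commanded pose from where the row before left it, along the tool's axes as they then stand; what a row does not reach is not made up. A row lasts 1/12 s, in which the tool goes at most 41.7 mm and 7.16 degrees, less where a joint would pass 70% of its speed; a pose out of reach is approached as far as the arm can. A call is refused whole if a number of a shift passes 0.0417 or a number of a turn 7.16, either way. A call with a gripper value outside its range is refused whole. The fingers move at their own pace and stop on an object; "squeeze" is the grip in N (left out, the last holds). Time passes only in rows, so rows that do not move let the fingers close, or fill a call up. It gives the time, the measured TCP pose, the force, the opening and the grip force at its end, in the units of the state.
- r.get_obs(): the state, without advancing time (a new reading comes with each control period).
- r.grab_frame(name): name is "scene" or "side" or "wrist"; returns the picture (420x560x3 uint8, red, green, blue); there is no depth.
- r.camera_model(name): a dict with "fx", "fy", "cx", "cy" (pixels), "k1" (the pictures are not rectified: a ray, as slopes to the right and down, at radius r is drawn at 1 + k1 r^2 times it, then the intrinsics apply), "position" and "orientation" of the camera in the world; the wrist camera has in their place "tool_from_camera" (4x4, takes a point from camera to tool coordinates, whose origin is the TCP and whose axes are the flange's). Camera axes: x right, y up, looking along -z (the intrinsics and any distortion apply to the point x, -y, -z); pixel columns grow to the right and rows downward; lengths in m; the calibration is good to about 2 mm. A picture is of the moment at which its call begins: read the wrist's pose just before it. camera_model takes no time and is no camera call.
- r.hand_in(): hands the job in; it is judged then, once.
Trained networks look in the newest picture that a camera, given by its name, has taken for a name from the list of things; names that differ only in an ending like _2 or _b are one class to them, and where a whole thing is asked for, a point or a joint stands for the part that bears it (a point fixed in the world has none). Each returns a list of dicts, best first, with "confidence" (0 to 1); they miss things now and then, are a little off and sometimes report something else, mostly with a low value. They report only what shows in the picture. A call takes as long as a camera call.
- r.boxes_of(target, camera): "location" ([x, y, z] in m, in the coordinates of the camera as it stood for that picture, good to about 4 mm: the middle of the surface that is visible of it).
- r.tip_of(target, camera): "location" ([x, y, z] in m, in the coordinates of the camera as it stood for that picture, good to about 4 mm: a listed point, or the origin of a listed thing).
The state is a dict: "clock": time; "joints": joint angles; "qvel": joint speeds; "tau": joint torques, N m; "tcp_pos": TCP position; "orientation": TCP orientation; "contact_force": force on the tool from outside, world axes, zero at the start; "moment": the same for the moment, N m; "grip_width": finger opening in m; "gripper_force": force on a finger pad.
Only numpy, scipy, OpenCV 4.12 (cv2) and the standard library are available. Lean on these libraries where they do the work, as an engineer would, in place of code of your own. Each camera call takes 0.05 s, during which the arm holds its last target. There are 200 camera calls.

## Working session

There is one attempt and no reset: what is moved stays moved. The work goes in short steps, Python scripts to look and compute and a tool call to move; the robot and the scene stay as the last step left them, time stands still between calls to the robot, and variables do not carry over. Pictures are saved under pics/ and viewed, at most 10 in all, crops included, and the job is handed in when it is done.

Besides the shell and the picture viewer there is one more tool, called as name(argument=value, ...), one argument or row to a line, values as JSON. arm_command: Moves the arm, as the interface text tells. Its arguments: {"type":"object","properties":{"plan":{"type":"array","items":{"type":"object","properties":{"claw":{"type":"number"},"tx":{"type":"number"},"ty":{"type":"number"},"tz":{"type":"number"},"ax":{"type":"number"},"ay":{"type":"number"},"az":{"type":"number"}}}},"squeeze":{"type":"number"}},"required":["plan"]}

```bash
mkdir -p pics; ls; cat > h.py <<'E'
from bench import r
import numpy as np, cv2
from scipy.spatial.transform import Rotation as R
def cam(n):
    m=r.camera_model(n)
    if n=="wrist":
        o=r.get_obs(); T=np.eye(4); T[:3,:3]=R.from_rotvec(o["orientation"]).as_matrix(); T[:3,3]=o["tcp_pos"]
        return m, T@np.array(m["tool_from_camera"])
    T=np.eye(4); q=np.array(m["orientation"],float)
    T[:3,:3]=q if q.shape==(3,3) else (R.from_rotvec(q) if q.size==3 else R.from_quat(q)).as_matrix()
    T[:3,3]=m["position"]; return m,T
def find(t,n,f="tip",k=4,c=0.2):
    m,T=cam(n); L=(r.tip_of if f=="tip" else r.boxes_of)(t,n)
    return [(round(d["confidence"],2),np.round(T[:3,:3]@np.array(d["location"])+T[:3,3],3).tolist()) for d in L[:k] if d["confidence"]>c]
def ray(n,u,v,z):
    m,T=cam(n); a=np.array([(u-m["cx"])/m["fx"],(v-m["cy"])/m["fy"]]); s=a.copy()
    for _ in range(20): s=a/(1+m["k1"]*(s@s))
    d=T[:3,:3]@np.array([s[0],-s[1],-1]); return T[:3,3]+d*(z-T[2,3])/d[2]
E
python3 - <<'E'
from h import *
print(r.camera_model("scene"));print(r.get_obs())
for n in ["scene","side","wrist"]:
    cv2.imwrite(f"pics/{n}0.png",r.grab_frame(n)[:,:,::-1])
a=np.hstack([cv2.resize(cv2.imread(f"pics/{n}0.png"),(400,300)) for n in ["side","wrist"]]); cv2.imwrite("pics/sw.png",a)
for n in ["scene","side"]:
    print(n)
    for t in ["sampler","slot","gate","bar_nose","bar_head","hole_a","spare_beaker","dropper","reagent_jar","tip_rack","pipette"]: print(t,find(t,n))
print(r.get_obs()["clock"])
E
```

```text
pics
{'fx': 420.66882315774524, 'fy': 420.66882315774524, 'cx': 283.07114346410754, 'cy': 210.00679306706135, 'k1': -0.10505181707188836, 'position': array([ 1.29394159, -0.04465743,  1.18428589]), 'orientation': array([0.46635505, 0.45214976, 1.51967638])}
{'clock': 0.0, 'joints': array([-1.27209706,  0.47782667,  0.02232989,  1.55645719, -0.01149217,
        1.10930156, -0.08306278]), 'qvel': array([-0.00148669, -0.00302872, -0.00083141,  0.00141432, -0.00048428,
       -0.00084159,  0.00099516]), 'tau': array([ 1.19664503e-03, -5.96454120e+01,  1.60864245e+00, -2.81201506e+01,
        1.26033343e-02,  9.27218614e-03, -3.99417024e-05]), 'tcp_pos': array([0.26695745, 0.61966648, 0.403705  ]), 'orientation': array([-6.34444617e-01, -3.07662012e+00,  2.90516664e-03]), 'contact_force': array([-0.54908217, -0.04270896, -0.91942172]), 'moment': array([-0.00340342, -0.04916356, -0.00432839]), 'gripper_force': 0.0, 'grip_width': 0.0856647243751963}
scene
sampler [(0.64, [0.572, -0.131, 0.007])]
slot [(0.57, [0.628, -0.011, 0.089])]
gate [(0.85, [0.548, 0.0, 0.084])]
bar_nose [(0.59, [0.551
[... 475 characters left out ...]
0.557, -0.485, 0.001])]
side
sampler [(0.93, [0.571, -0.127, 0.001]), (0.64, [0.56, -0.486, 0.006])]
slot [(0.56, [0.632, -0.011, 0.083])]
gate [(0.67, [0.552, 0.005, 0.085])]
bar_nose [(0.65, [0.55, 0.012, 0.088]), (0.29, [0.419, 0.054, 0.002])]
bar_head [(0.59, [0.537, 0.104, 0.088])]
hole_a [(0.95, [0.511, -0.062, 0.089]), (0.94, [0.656, -0.134, 0.09]), (0.88, [0.565, -0.218, 0.091]), (0.41, [0.56, -0.489, 0.007])]
spare_beaker [(0.91, [0.659, 0.105, 0.005]), (0.57, [0.452, -0.283, 0.006])]
dropper [(0.74, [0.656, 0.359, 0.003]), (0.63, [0.421, 0.054, 0.002])]
reagent_jar [(0.86, [0.654, 0.358, 0.003])]
tip_rack [(0.97, [0.474, 0.43, -0.001])]
pipette [(0.78, [0.561, -0.485, 0.005])]
1.25
```

View pics/scene0.png

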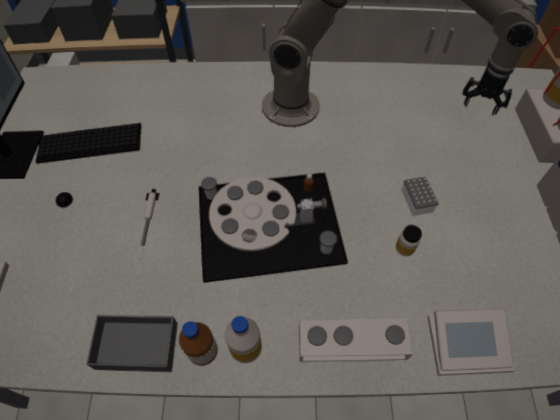

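View pics/sw.png

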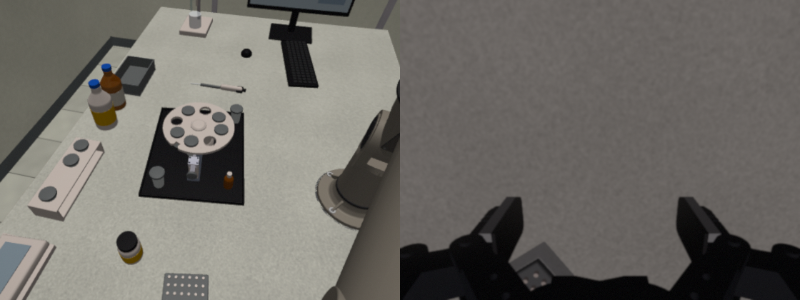

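The scene picture shows the carousel at about (252,212), with the bar and guide at (313,204), the slot near (293,225), and an empty hole at (250,236). The detections fit a consistent geometry:
- The axis is at about (0.571, -0.129).
- The bar direction is about 98.9° and the slot is at about 63°, so the carousel has to turn about +36°.
- The empty holes are at -4.5°, 130.5° and 265.5°.

I'll close the gripper, square the yaw to the bar, and travel above the hole at -4.5°.

arm_command(
  plan=[
    {"claw":1,"az":-6.44},
    {"claw":1,"az":-6.44},
    {"claw":1,"az":-6.44},
    {"claw":1,"az":-6.44},
    {"claw":1,"az":-6.44},
    {"claw":1,"ty":-0.0323,"tx":-0.0108},
    {"claw":1,"ty":-0.0323,"tx":-0.0108},
    {"claw":1,"ty":-0.0323,"tx":-0.0108},
    {"claw":1,"ty":-0.0323,"tx":-0.0108},
    {"claw":1,"ty":-0.0323,"tx":-0.0108},
  ],
  squeeze=20,
)

```text
invalid input at $.plan[0]: expected keys claw, tx, ty, tz, ax, ay, az
```

arm_command(
  plan=[
    {"claw":1,"ty":-0.0323,"tx":-0.0108},
    {"claw":1,"ty":-0.0323,"tx":-0.0108},
    {"claw":1,"ty":-0.0323,"tx":-0.0108},
    {"claw":1,"ty":-0.0323,"tx":-0.0108},
    {"claw":1,"ty":-0.0323,"tx":-0.0108},
    {"claw":1,"ty":-0.0323,"tx":-0.0108},
    {"claw":1,"ty":-0.0323,"tx":-0.0108},
    {"claw":1,"ty":-0.0323,"tx":-0.0108},
    {"claw":1,"ty":-0.0323,"tx":-0.0108},
    {"claw":1,"ty":-0.0323,"tx":-0.0108},
  ],
)

```text
invalid input at $.plan[0]: expected keys claw, tx, ty, tz, ax, ay, az
```

arm_command(
  plan=[
    {"claw":1,"ty":-0.0323,"tx":-0.0108},
    {"claw":1,"ty":-0.0323,"tx":-0.0108},
    {"claw":1,"ty":-0.0323,"tx":-0.0108},
    {"claw":1,"ty":-0.0323,"tx":-0.0108},
    {"claw":1,"ty":-0.0323,"tx":-0.0108},
    {"claw":1,"ty":-0.0323,"tx":-0.0108},
    {"claw":1,"ty":-0.0323,"tx":-0.0108},
    {"claw":1,"ty":-0.0323,"tx":-0.0108},
    {"claw":1},
    {"claw":1},
  ],
)

```text
invalid input at $.plan[0]: expected keys claw, tx, ty, tz, ax, ay, az
```

All keys are required in every row.

arm_command(
  plan=[
    {"claw":1,"tx":0,"ty":0,"tz":0,"ax":0,"ay":0,"az":-6.44},
    {"claw":1,"tx":0,"ty":0,"tz":0,"ax":0,"ay":0,"az":-6.44},
    {"claw":1,"tx":0,"ty":0,"tz":0,"ax":0,"ay":0,"az":-6.44},
    {"claw":1,"tx":0,"ty":0,"tz":0,"ax":0,"ay":0,"az":-6.44},
    {"claw":1,"tx":0,"ty":0,"tz":0,"ax":0,"ay":0,"az":-6.44},
    {"claw":1,"tx":-0.0108,"ty":-0.0323,"tz":0,"ax":0,"ay":0,"az":0},
    {"claw":1,"tx":-0.0108,"ty":-0.0323,"tz":0,"ax":0,"ay":0,"az":0},
    {"claw":1,"tx":-0.0108,"ty":-0.0323,"tz":0,"ax":0,"ay":0,"az":0},
    {"claw":1,"tx":-0.0108,"ty":-0.0323,"tz":0,"ax":0,"ay":0,"az":0},
    {"claw":1,"tx":-0.0108,"ty":-0.0323,"tz":0,"ax":0,"ay":0,"az":0},
  ],
  squeeze=20,
)

```text
clock: 2.08
tcp_pos: [0.346, 0.4672, 0.4048]
orientation: [-0.244, 3.132, 0.0]
contact_force: [1.1, 1.1, -0.8]
grip_width: 0.0003
gripper_force: 0.0
```

arm_command(
  plan=[
    {"claw":1,"tx":-0.0108,"ty":-0.0323,"tz":0,"ax":0,"ay":0,"az":0},
    {"claw":1,"tx":-0.0108,"ty":-0.0323,"tz":0,"ax":0,"ay":0,"az":0},
    {"claw":1,"tx":-0.0108,"ty":-0.0323,"tz":0,"ax":0,"ay":0,"az":0},
    {"claw":1,"tx":-0.0108,"ty":-0.0323,"tz":0,"ax":0,"ay":0,"az":0},
    {"claw":1,"tx":-0.0108,"ty":-0.0323,"tz":0,"ax":0,"ay":0,"az":0},
    {"claw":1,"tx":-0.0108,"ty":-0.0323,"tz":0,"ax":0,"ay":0,"az":0},
    {"claw":1,"tx":-0.0108,"ty":-0.0323,"tz":0,"ax":0,"ay":0,"az":0},
    {"claw":1,"tx":-0.0108,"ty":-0.0323,"tz":0,"ax":0,"ay":0,"az":0},
    {"claw":1,"tx":-0.0108,"ty":-0.0323,"tz":0,"ax":0,"ay":0,"az":0},
    {"claw":1,"tx":-0.0108,"ty":-0.0323,"tz":0,"ax":0,"ay":0,"az":0},
  ],
)

```text
clock: 2.92
tcp_pos: [0.5025, 0.1647, 0.405]
orientation: [-0.244, 3.132, 0.0]
contact_force: [0.9, 0.8, -0.8]
grip_width: 0.0
gripper_force: 0.0
```

arm_command(
  plan=[
    {"claw":1,"tx":-0.0108,"ty":-0.0323,"tz":0,"ax":0,"ay":0,"az":0},
    {"claw":1,"tx":-0.0108,"ty":-0.0323,"tz":0,"ax":0,"ay":0,"az":0},
    {"claw":1,"tx":-0.0108,"ty":-0.0323,"tz":0,"ax":0,"ay":0,"az":0},
    {"claw":1,"tx":-0.0108,"ty":-0.0323,"tz":0,"ax":0,"ay":0,"az":0},
    {"claw":1,"tx":-0.0108,"ty":-0.0323,"tz":0,"ax":0,"ay":0,"az":0},
    {"claw":1,"tx":-0.0108,"ty":-0.0323,"tz":0,"ax":0,"ay":0,"az":0},
    {"claw":1,"tx":-0.0108,"ty":-0.0323,"tz":0,"ax":0,"ay":0,"az":0},
    {"claw":1,"tx":-0.0108,"ty":-0.0323,"tz":0,"ax":0,"ay":0,"az":0},
    {"claw":1,"tx":0,"ty":0,"tz":0,"ax":0,"ay":0,"az":0},
    {"claw":1,"tx":0,"ty":0,"tz":0,"ax":0,"ay":0,"az":0},
  ],
)

```text
clock: 3.75
tcp_pos: [0.6276, -0.0782, 0.4045]
orientation: [0.237, -3.133, 0.002]
contact_force: [-0.1, 1.7, 0.4]
grip_width: 0.0
gripper_force: 0.0
```

```bash
python3 - <<'E'
from h import *
cv2.imwrite("pics/w1.png",r.grab_frame("wrist")[:,:,::-1])
print(r.get_obs()["tcp_pos"])
for t in ["sampler","slot","bar_nose","bar_head","hole_a"]: print(t,find(t,"wrist"),find(t,"wrist"))
E
```

```text
[ 0.62730597 -0.07601766  0.40444137]
sampler [(0.72, [0.572, -0.124, -0.005])] [(0.72, [0.572, -0.122, -0.005])]
slot [] []
bar_nose [(0.72, [0.549, 0.014, 0.09])] [(0.72, [0.549, 0.014, 0.09])]
bar_head [(0.67, [0.538, 0.102, 0.088])] [(0.67, [0.538, 0.101, 0.088])]
hole_a [] []
```

View pics/w1.png

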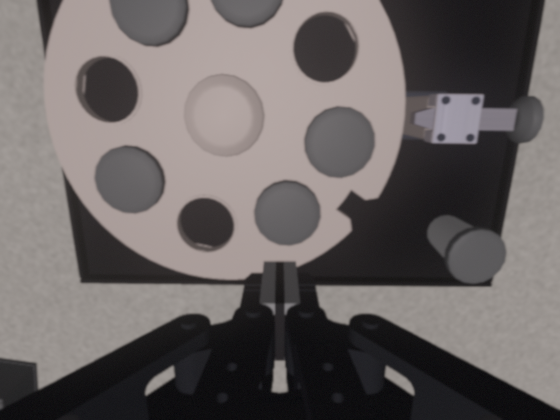

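The wrist view shows the empty holes at about (206,224), (108,89) and (325,47). The slot mouth is near (366,213) and the bar head is at (527,120). I'll turn these into positions.

```bash
python3 - <<'E'
from h import *
H=np.array([ray("wrist",u,v,.09)[:2] for u,v in[(206,223),(108,89),(326,47)]])
s=ray("wrist",366,213,.09)[:2]; hd=ray("wrist",521,119,.085)[:2]
from scipy.optimize import least_squares
f=lambda p:np.concatenate([p[:2]+.088*np.array([np.cos(p[2]+k),np.sin(p[2]+k)])-h for h,k in zip(H,np.radians([0,270,135]))])
o=least_squares(f,[.57,-.129,-.08]); c=o.x[:2]
print(H,c,np.degrees(o.x[2]),o.fun, s, np.linalg.norm(s-c),np.degrees(np.arctan2(*(s-c)[::-1])),hd,np.linalg.norm(hd-c),np.degrees(np.arctan2(*(hd-c)[::-1])))
print(r.get_obs()["tcp_pos"])
E
```

```text
[[ 0.65825942 -0.13134675]
 [ 0.5653051  -0.21395944]
 [ 0.51212416 -0.05955321]] [ 0.57051703 -0.12584857] -3.5323874916187212 [ 9.04202434e-05  7.62550837e-05 -2.09991903e-04  2.78055391e-04
  1.19571644e-04 -3.54310457e-04] [ 0.6293816 -0.0035395] 0.13573705075371023 64.29954646952453 [0.53746455 0.10021081] 0.2284629344630485 98.31835868108314
[ 0.62724955 -0.07529762  0.40476419]
```

arm_command(
  plan=[
    {"claw":1,"tx":-0.0073,"ty":-0.0206,"tz":0,"ax":0,"ay":0,"az":0},
    {"claw":1,"tx":-0.0073,"ty":-0.0206,"tz":0,"ax":0,"ay":0,"az":0},
    {"claw":1,"tx":-0.0073,"ty":-0.0206,"tz":0,"ax":0,"ay":0,"az":0},
    {"claw":1,"tx":0,"ty":0,"tz":0.025,"ax":0,"ay":0,"az":0},
    {"claw":1,"tx":0,"ty":0,"tz":0.025,"ax":0,"ay":0,"az":0},
    {"claw":1,"tx":0,"ty":0,"tz":0.025,"ax":0,"ay":0,"az":0},
    {"claw":1,"tx":0,"ty":0,"tz":0.025,"ax":0,"ay":0,"az":0},
    {"claw":1,"tx":0,"ty":0,"tz":0.01,"ax":0,"ay":0,"az":0},
    {"claw":1,"tx":0,"ty":0,"tz":0,"ax":0,"ay":0,"az":0},
    {"claw":1,"tx":0,"ty":0,"tz":0,"ax":0,"ay":0,"az":0},
  ],
)

```text
clock: 5.13
tcp_pos: [0.6587, -0.1333, 0.2951]
orientation: [0.244, -3.132, 0.0]
contact_force: [-0.2, -0.1, 0.9]
grip_width: -0.0001
gripper_force: 0.0
```

```bash
python3 - <<'E'
from h import *
cv2.imwrite("pics/w2.png",r.grab_frame("wrist")[:,:,::-1])
print(r.get_obs()["tcp_pos"])
E
```

```text
[ 0.65912923 -0.13347572  0.29610976]
```

View pics/w2.png

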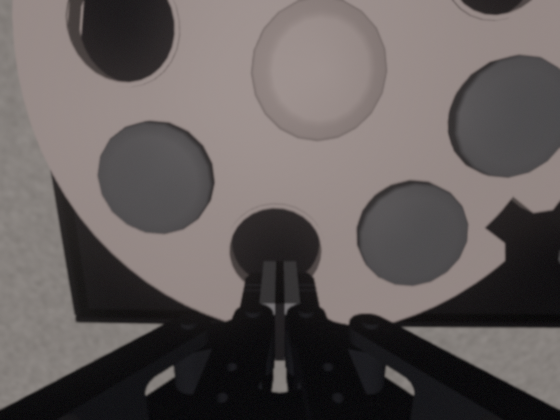

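The fingertips stand over the hole at (276,245), with its rim clear all round. I'll lower them 52 mm and then drag along the arc.

arm_command(
  plan=[
    {"claw":1,"tx":0,"ty":0,"tz":0.012,"ax":0,"ay":0,"az":0},
    {"claw":1,"tx":0,"ty":0,"tz":0.01,"ax":0,"ay":0,"az":0},
    {"claw":1,"tx":0,"ty":0,"tz":0.01,"ax":0,"ay":0,"az":0},
    {"claw":1,"tx":0,"ty":0,"tz":0.01,"ax":0,"ay":0,"az":0},
    {"claw":1,"tx":0,"ty":0,"tz":0.01,"ax":0,"ay":0,"az":0},
    {"claw":1,"tx":0,"ty":0,"tz":0,"ax":0,"ay":0,"az":0},
    {"claw":1,"tx":0,"ty":0,"tz":0,"ax":0,"ay":0,"az":0},
    {"claw":1,"tx":0,"ty":0,"tz":0,"ax":0,"ay":0,"az":0},
    {"claw":1,"tx":0,"ty":0,"tz":0,"ax":0,"ay":0,"az":0},
    {"claw":1,"tx":0,"ty":0,"tz":0,"ax":0,"ay":0,"az":0},
  ],
)

```text
clock: 6.02
tcp_pos: [0.6588, -0.1334, 0.2434]
orientation: [-0.243, 3.131, -0.0]
contact_force: [-0.4, 0.4, -0.5]
grip_width: -0.0001
gripper_force: 0.0
```

arm_command(
  plan=[
    {"claw":1,"tx":-0.001,"ty":0.006,"tz":0,"ax":0,"ay":0,"az":0},
    {"claw":1,"tx":-0.0009,"ty":0.006,"tz":0,"ax":0,"ay":0,"az":0},
    {"claw":1,"tx":-0.0002,"ty":0.006,"tz":0,"ax":0,"ay":0,"az":0},
    {"claw":1,"tx":0,"ty":0.006,"tz":0,"ax":0,"ay":0,"az":0},
    {"claw":1,"tx":0.0005,"ty":0.006,"tz":0,"ax":0,"ay":0,"az":0},
    {"claw":1,"tx":0.001,"ty":0.006,"tz":0,"ax":0,"ay":0,"az":0},
    {"claw":1,"tx":0.0014,"ty":0.006,"tz":0,"ax":0,"ay":0,"az":0},
    {"claw":1,"tx":0.0018,"ty":0.006,"tz":0,"ax":0,"ay":0,"az":0},
    {"claw":1,"tx":0,"ty":0,"tz":0,"ax":0,"ay":0,"az":0},
    {"claw":1,"tx":0,"ty":0,"tz":0,"ax":0,"ay":0,"az":0},
  ],
)

```text
clock: 6.85
tcp_pos: [0.6487, -0.0849, 0.2428]
orientation: [-0.246, 3.131, 0.002]
contact_force: [-0.3, 0.7, -0.3]
grip_width: -0.0003
gripper_force: 0.0
```

```bash
python3 - <<'E'
from h import *
for n in ["scene","side","wrist"]:
    cv2.imwrite(f"pics/{n}3.png",r.grab_frame(n)[:,:,::-1])
    for t in ["slot","hole_a"]: print(n,t,find(t,n))
print(r.get_obs()["tcp_pos"],r.get_obs()["contact_force"])
E
```

```text
scene slot [(0.84, [0.557, 0.005, 0.089])]
scene hole_a [(0.82, [0.649, -0.089, 0.091]), (0.63, [0.611, -0.21, 0.091]), (0.63, [0.55, 0.007, 0.083]), (0.6, [0.552, 0.003, 0.086])]
side slot [(0.69, [0.563, 0.003, 0.084])]
side hole_a [(0.81, [0.646, -0.089, 0.091]), (0.67, [0.485, -0.103, 0.09]), (0.58, [0.611, -0.208, 0.088])]
wrist slot []
wrist hole_a []
[ 0.64854977 -0.08647152  0.24270882] [ 0.26610243  0.4338049  -0.47220218]
```

View pics/wrist3.png

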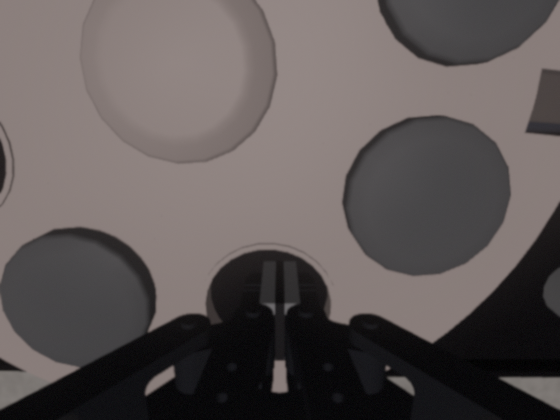

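The carousel coasted to about 94.7°, with the hole (centre at about 269,310 in the picture) roughly centred on the fingers. About 4° is left, so I'll continue slowly.

arm_command(
  plan=[
    {"claw":1,"tx":0.0005,"ty":0.0014,"tz":0,"ax":0,"ay":0,"az":0},
    {"claw":1,"tx":0.0005,"ty":0.0014,"tz":0,"ax":0,"ay":0,"az":0},
    {"claw":1,"tx":0.0005,"ty":0.0014,"tz":0,"ax":0,"ay":0,"az":0},
    {"claw":1,"tx":0.0006,"ty":0.0014,"tz":0,"ax":0,"ay":0,"az":0},
    {"claw":1,"tx":0.0006,"ty":0.0014,"tz":0,"ax":0,"ay":0,"az":0},
    {"claw":1,"tx":0.0006,"ty":0.0014,"tz":0,"ax":0,"ay":0,"az":0},
    {"claw":1,"tx":0.0006,"ty":0.0014,"tz":0,"ax":0,"ay":0,"az":0},
    {"claw":1,"tx":0.0006,"ty":0.0014,"tz":0,"ax":0,"ay":0,"az":0},
    {"claw":1,"tx":0,"ty":0,"tz":0,"ax":0,"ay":0,"az":0},
    {"claw":1,"tx":0,"ty":0,"tz":0,"ax":0,"ay":0,"az":0},
  ],
)

```text
clock: 8.13
tcp_pos: [0.6424, -0.0755, 0.2427]
orientation: [-0.244, 3.132, 0.001]
contact_force: [-0.8, -0.6, 0.8]
grip_width: 0.0002
gripper_force: 0.4
```

```bash
cat >> h.py <<'E'
def chk():
    c=np.array([.571,-.1275]); S=[]
    for n in ["scene","side"]:
        r.grab_frame(n)
        for t in ["slot","hole_a"]:
            for q,p in find(t,n):
                v=np.array(p[:2])-c; a=np.degrees(np.arctan2(v[1],v[0])); rr=np.linalg.norm(v)
                if abs(rr-(.135 if t=="slot" else .088))<.01: print(n,t,q,p,round(rr,3), round(a if t=="slot" else (a-31+67.5)%45+76.0-45*0 if 0 else a,1))
    o=r.get_obs(); print(o["tcp_pos"],o["contact_force"],o["clock"])
E
python3 - <<'E'
from h import *
chk()
E
```

```text
scene slot 0.56 [0.544, 0.002, 0.089] 0.132 101.8
scene hole_a 0.79 [0.488, -0.108, 0.088] 0.085 166.8
scene hole_a 0.62 [0.619, -0.208, 0.088] 0.094 -59.2
scene hole_a 0.56 [0.643, -0.08, 0.09] 0.086 33.4
side slot 0.67 [0.551, 0.002, 0.086] 0.131 98.8
side hole_a 0.7 [0.64, -0.082, 0.089] 0.083 33.4
side hole_a 0.65 [0.616, -0.205, 0.091] 0.09 -59.9
side hole_a 0.58 [0.486, -0.113, 0.09] 0.086 170.3
[ 0.64249123 -0.07556568  0.24271859] [-0.63907759  0.51445372  0.04617988] 8.4333
```

arm_command(
  plan=[
    {"claw":1,"tx":-0.001,"ty":-0.003,"tz":0,"ax":0,"ay":0,"az":0},
    {"claw":1,"tx":0,"ty":0,"tz":-0.005,"ax":0,"ay":0,"az":0},
    {"claw":1,"tx":0,"ty":0,"tz":-0.02,"ax":0,"ay":0,"az":0},
    {"claw":1,"tx":0,"ty":0,"tz":-0.027,"ax":0,"ay":0,"az":0},
    {"claw":1,"tx":0,"ty":0,"tz":-0.03,"ax":0,"ay":0,"az":0},
    {"claw":1,"tx":0,"ty":0.01,"tz":-0.03,"ax":0,"ay":0,"az":0},
    {"claw":1,"tx":0,"ty":0.01,"tz":-0.03,"ax":0,"ay":0,"az":0},
    {"claw":1,"tx":0,"ty":0.01,"tz":-0.02,"ax":0,"ay":0,"az":0},
    {"claw":1,"tx":0,"ty":0,"tz":0,"ax":0,"ay":0,"az":0},
    {"claw":1,"tx":0,"ty":0,"tz":0,"ax":0,"ay":0,"az":0},
  ],
)

```text
clock: 9.27
tcp_pos: [0.6394, -0.0485, 0.4064]
orientation: [-0.245, 3.129, 0.001]
contact_force: [-0.3, 0.4, 0.5]
grip_width: 0.0002
gripper_force: 0.0
```

```bash
python3 - <<'E'
from h import *
cv2.imwrite("pics/w4.png",r.grab_frame("wrist")[:,:,::-1])
print(r.get_obs()["tcp_pos"])
E
```

```text
[ 0.63895123 -0.04917837  0.40477425]
```

View pics/w4.png

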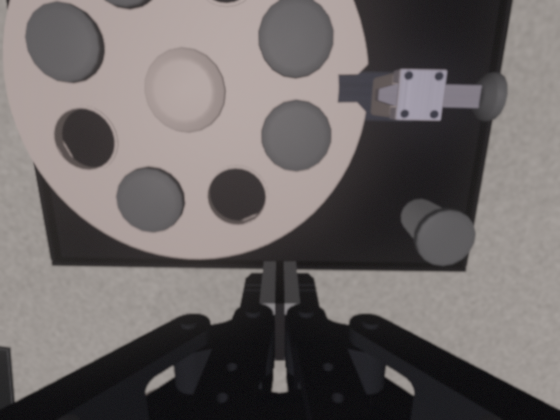

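The slot (about 352,89) sits slightly above the bar's line (about 385,95), so the carousel may be over-turned by around 2°. I'll measure it on an enlarged crop.

```bash
python3 - <<'E'
from h import *
i=cv2.imread("pics/w4.png")[45:145,320:520]; i=cv2.convertScaleAbs(i,alpha=1.6,beta=20)
cv2.imwrite("pics/c4.png",cv2.resize(i,(800,400),interpolation=cv2.INTER_CUBIC))
E
```

```text
(no output)
```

View pics/c4.png

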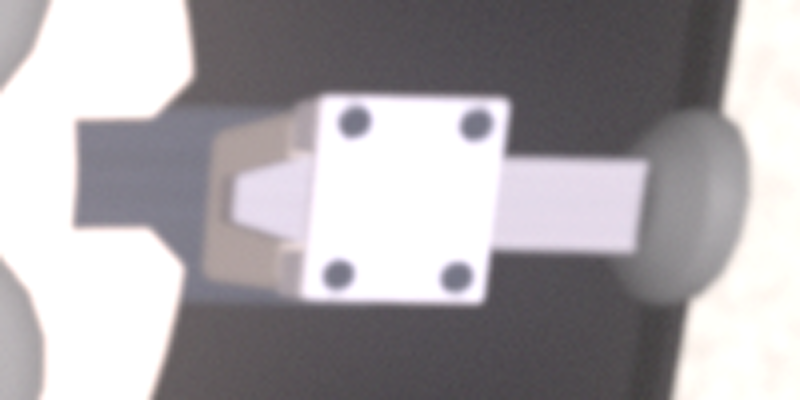

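```bash
python3 - <<'E'
from h import *
f=lambda u,v,z:ray("wrist",320+u/4-.4,45+v/4-.4,z)[:2]
m=f(187,171,.09); i=f(76,173,.09); n=f(231,198,.0905); b=f(642,205,.0905); b2=f(500,203,.0905)
H=np.array([ray("wrist",u,v,.09)[:2] for u,v in[(237,195),(86,138)]])
print(m,i,n,b,b2,H,r.get_obs()["tcp_pos"])
a=lambda v:np.degrees(np.arctan2(v[1],v[0]))
u=(b-n)/np.linalg.norm(b-n); print("bar dir",a(u),a(b2-n),"slot dir",a(m-i), "offset of mouth, inner from bar line mm",[1000*(u[0]*(p-n)[1]-u[1]*(p-n)[0]) for p in(m,i)])
c=n-.143*u; print("axis",c,[(np.linalg.norm(p-c),a(p-c)) for p in (m,i,*H)])
E
```

```text
[0.54627617 0.0013164 ] [ 0.54987448 -0.0189064 ] [0.54966884 0.010335  ] [0.53852512 0.08657839] [0.54249555 0.0601328 ] [[ 0.64257556 -0.08302249]
 [ 0.61578885 -0.20376323]] [ 0.63895123 -0.04917837  0.40477425]
bar dir 98.31545646559319 98.19697180379501 slot dir 100.0892363703917 offset of mouth, inner from bar line mm [np.float64(4.6613028973863555), np.float64(4.025507583068106)]
axis [ 0.57034995 -0.13116161] [(np.float64(0.13464757840811079), np.float64(100.29934923449743)), (np.float64(0.11410730814147173), np.float64(100.3371715262435)), (np.float64(0.08679812558287045), np.float64(33.68387068944356)), (np.float64(0.08564863536427963), np.float64(-57.958941329278545))]
```

The offset is 4.7 mm, which is within the stated tolerance and well inside the flare. Next I'll move out beyond the head.

arm_command(
  plan=[
    {"claw":1,"tx":0.011,"ty":0.0291,"tz":0,"ax":0,"ay":0,"az":0},
    {"claw":1,"tx":0.011,"ty":0.0291,"tz":0,"ax":0,"ay":0,"az":0},
    {"claw":1,"tx":0.011,"ty":0.0291,"tz":0,"ax":0,"ay":0,"az":0},
    {"claw":1,"tx":0.011,"ty":0.0291,"tz":0,"ax":0,"ay":0,"az":0},
    {"claw":1,"tx":0.011,"ty":0.0291,"tz":0,"ax":0,"ay":0,"az":0},
    {"claw":1,"tx":0.011,"ty":0.0291,"tz":0,"ax":0,"ay":0,"az":0},
    {"claw":1,"tx":0.011,"ty":0.0291,"tz":0,"ax":0,"ay":0,"az":0},
    {"claw":1,"tx":0,"ty":0,"tz":0.02,"ax":0,"ay":0,"az":0},
    {"claw":1,"tx":0,"ty":0,"tz":0.02,"ax":0,"ay":0,"az":0},
    {"claw":1,"tx":0,"ty":0,"tz":0,"ax":0,"ay":0,"az":0},
  ],
)

```text
clock: 10.15
tcp_pos: [0.5297, 0.1397, 0.36]
orientation: [0.244, -3.124, 0.004]
contact_force: [-1.3, 0.1, -0.7]
grip_width: 0.0005
gripper_force: 0.0
```

arm_command(
  plan=[
    {"claw":1,"tx":0,"ty":0,"tz":0.02,"ax":0,"ay":0,"az":0},
    {"claw":1,"tx":0,"ty":0,"tz":0.02,"ax":0,"ay":0,"az":0},
    {"claw":1,"tx":0,"ty":0,"tz":0.02,"ax":0,"ay":0,"az":0},
    {"claw":1,"tx":0,"ty":0,"tz":0.02,"ax":0,"ay":0,"az":0},
    {"claw":1,"tx":0,"ty":0,"tz":0.02,"ax":0,"ay":0,"az":0},
    {"claw":1,"tx":0,"ty":0,"tz":0.02,"ax":0,"ay":0,"az":0},
    {"claw":1,"tx":0,"ty":0,"tz":0,"ax":0,"ay":0,"az":0},
    {"claw":1,"tx":0,"ty":0,"tz":0,"ax":0,"ay":0,"az":0},
    {"claw":1,"tx":0,"ty":0,"tz":0,"ax":0,"ay":0,"az":0},
    {"claw":1,"tx":0,"ty":0,"tz":0,"ax":0,"ay":0,"az":0},
  ],
)

```text
clock: 10.98
tcp_pos: [0.5323, 0.1401, 0.246]
orientation: [-0.242, 3.13, 0.001]
contact_force: [-0.2, -0.0, 0.5]
grip_width: -0.0001
gripper_force: 0.0
```

```bash
python3 - <<'E'
from h import *
cv2.imwrite("pics/w5.png",r.grab_frame("wrist")[:,:,::-1])
for n in ["wrist","side"]:
    if n=="side": r.grab_frame(n)
    print(n,find("bar_head",n))
o=r.get_obs();print(o["tcp_pos"],o["contact_force"])
E
```

```text
wrist [(0.81, [0.538, 0.099, 0.09])]
side []
[0.53188239 0.14030259 0.24560363] [0.26377204 0.43995481 0.90143163]
```

View pics/w5.png

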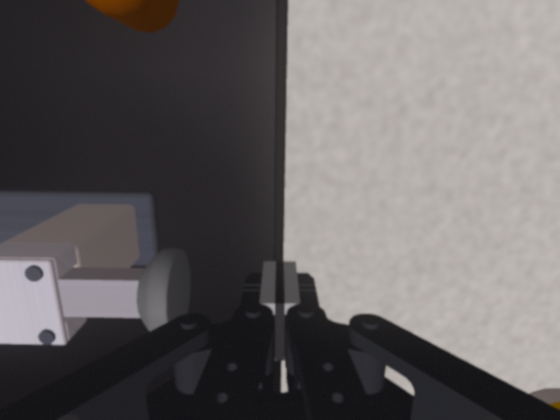

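The head (about 170,293) is lined up in front of the fingers (about 280,290). I'll push along -y of the tool.

arm_command(
  plan=[
    {"claw":1,"tx":0,"ty":-0.006,"tz":0,"ax":0,"ay":0,"az":0},
    {"claw":1,"tx":0,"ty":-0.006,"tz":0,"ax":0,"ay":0,"az":0},
    {"claw":1,"tx":0,"ty":-0.006,"tz":0,"ax":0,"ay":0,"az":0},
    {"claw":1,"tx":0,"ty":-0.005,"tz":0,"ax":0,"ay":0,"az":0},
    {"claw":1,"tx":0,"ty":-0.005,"tz":0,"ax":0,"ay":0,"az":0},
    {"claw":1,"tx":0,"ty":-0.005,"tz":0,"ax":0,"ay":0,"az":0},
    {"claw":1,"tx":0,"ty":-0.004,"tz":0,"ax":0,"ay":0,"az":0},
    {"claw":1,"tx":0,"ty":-0.004,"tz":0,"ax":0,"ay":0,"az":0},
    {"claw":1,"tx":0,"ty":-0.004,"tz":0,"ax":0,"ay":0,"az":0},
    {"claw":1,"tx":0,"ty":-0.004,"tz":0,"ax":0,"ay":0,"az":0},
  ],
)

```text
clock: 12.02
tcp_pos: [0.539, 0.0918, 0.2446]
orientation: [0.244, -3.131, -0.001]
contact_force: [-1.9, 3.6, 1.6]
grip_width: -0.0001
gripper_force: 1.7
```

arm_command(
  plan=[
    {"claw":1,"tx":0,"ty":-0.002,"tz":0,"ax":0,"ay":0,"az":0},
    {"claw":1,"tx":0,"ty":-0.002,"tz":0,"ax":0,"ay":0,"az":0},
    {"claw":1,"tx":0,"ty":-0.001,"tz":0,"ax":0,"ay":0,"az":0},
    {"claw":1,"tx":0,"ty":-0.001,"tz":0,"ax":0,"ay":0,"az":0},
    {"claw":1,"tx":0,"ty":0,"tz":0,"ax":0,"ay":0,"az":0},
    {"claw":1,"tx":0,"ty":0,"tz":0,"ax":0,"ay":0,"az":0},
    {"claw":1,"tx":0,"ty":0,"tz":0,"ax":0,"ay":0,"az":0},
    {"claw":1,"tx":0,"ty":0,"tz":0,"ax":0,"ay":0,"az":0},
    {"claw":1,"tx":0,"ty":0,"tz":0,"ax":0,"ay":0,"az":0},
    {"claw":1,"tx":0,"ty":0,"tz":0,"ax":0,"ay":0,"az":0},
  ],
)

```text
clock: 12.85
tcp_pos: [0.5399, 0.0863, 0.2446]
orientation: [0.244, -3.132, -0.001]
contact_force: [-3.4, 4.6, 1.3]
grip_width: -0.0005
gripper_force: 2.3
```

arm_command(
  plan=[
    {"claw":1,"tx":0,"ty":-0.001,"tz":0,"ax":0,"ay":0,"az":0},
    {"claw":1,"tx":0,"ty":-0.001,"tz":0,"ax":0,"ay":0,"az":0},
    {"claw":1,"tx":0,"ty":-0.001,"tz":0,"ax":0,"ay":0,"az":0},
    {"claw":1,"tx":0,"ty":-0.001,"tz":0,"ax":0,"ay":0,"az":0},
    {"claw":1,"tx":0,"ty":0,"tz":0,"ax":0,"ay":0,"az":0},
    {"claw":1,"tx":0,"ty":0,"tz":0,"ax":0,"ay":0,"az":0},
    {"claw":1,"tx":0,"ty":0,"tz":0,"ax":0,"ay":0,"az":0},
    {"claw":1,"tx":0,"ty":0,"tz":0,"ax":0,"ay":0,"az":0},
    {"claw":1,"tx":0,"ty":0,"tz":0,"ax":0,"ay":0,"az":0},
    {"claw":1,"tx":0,"ty":0,"tz":0,"ax":0,"ay":0,"az":0},
  ],
)

```text
clock: 13.68
tcp_pos: [0.54, 0.0854, 0.2447]
orientation: [0.249, -3.131, -0.006]
contact_force: [-4.9, 12.9, 3.0]
grip_width: -0.0
gripper_force: 6.6
```

arm_command(
  plan=[
    {"claw":1,"tx":0,"ty":-0.001,"tz":0,"ax":0,"ay":0,"az":0},
    {"claw":1,"tx":0,"ty":-0.001,"tz":0,"ax":0,"ay":0,"az":0},
    {"claw":1,"tx":0,"ty":-0.001,"tz":0,"ax":0,"ay":0,"az":0},
    {"claw":1,"tx":0,"ty":0,"tz":0,"ax":0,"ay":0,"az":0},
    {"claw":1,"tx":0,"ty":0,"tz":0,"ax":0,"ay":0,"az":0},
    {"claw":1,"tx":0,"ty":0,"tz":0,"ax":0,"ay":0,"az":0},
    {"claw":1,"tx":0,"ty":0,"tz":0,"ax":0,"ay":0,"az":0},
    {"claw":1,"tx":0,"ty":0,"tz":0,"ax":0,"ay":0,"az":0},
    {"claw":1,"tx":0,"ty":0,"tz":0,"ax":0,"ay":0,"az":0},
    {"claw":1,"tx":0,"ty":0,"tz":0,"ax":0,"ay":0,"az":0},
  ],
)

```text
clock: 14.52
tcp_pos: [0.5401, 0.0848, 0.2447]
orientation: [0.252, -3.13, -0.01]
contact_force: [-8.2, 18.7, 2.7]
grip_width: 0.0
gripper_force: 9.9
```

The bar has stopped with the force rising. The face is at about 0.071, which matches home. I'll back off, rise and look.

arm_command(
  plan=[
    {"claw":1,"tx":0,"ty":0.01,"tz":0,"ax":0,"ay":0,"az":0},
    {"claw":1,"tx":0,"ty":0.02,"tz":0,"ax":0,"ay":0,"az":0},
    {"claw":1,"tx":0,"ty":0.02,"tz":0,"ax":0,"ay":0,"az":0},
    {"claw":1,"tx":0,"ty":0,"tz":-0.02,"ax":0,"ay":0,"az":0},
    {"claw":1,"tx":0,"ty":0,"tz":-0.03,"ax":0,"ay":0,"az":0},
    {"claw":1,"tx":0,"ty":0,"tz":-0.03,"ax":0,"ay":0,"az":0},
    {"claw":1,"tx":0,"ty":0,"tz":-0.04,"ax":0,"ay":0,"az":0},
    {"claw":1,"tx":0,"ty":0,"tz":-0.04,"ax":0,"ay":0,"az":0},
    {"claw":1,"tx":-0.03,"ty":-0.02,"tz":0,"ax":0,"ay":0,"az":0},
    {"claw":1,"tx":-0.03,"ty":-0.02,"tz":0,"ax":0,"ay":0,"az":0},
  ],
)

```text
clock: 15.35
tcp_pos: [0.6001, 0.0981, 0.4091]
orientation: [-0.247, 3.124, 0.002]
contact_force: [0.5, 0.2, -0.5]
grip_width: 0.0
gripper_force: 0.0
```

arm_command(
  plan=[
    {"claw":1,"tx":-0.03,"ty":-0.03,"tz":0,"ax":0,"ay":0,"az":0},
    {"claw":1,"tx":0,"ty":-0.03,"tz":0,"ax":0,"ay":0,"az":0},
    {"claw":1,"tx":0,"ty":-0.03,"tz":0,"ax":0,"ay":0,"az":0},
    {"claw":1,"tx":0,"ty":-0.03,"tz":0,"ax":0,"ay":0,"az":0},
    {"claw":1,"tx":0,"ty":0,"tz":0,"ax":0,"ay":0,"az":0},
    {"claw":1,"tx":0,"ty":0,"tz":0,"ax":0,"ay":0,"az":0},
    {"claw":1,"tx":0,"ty":0,"tz":0,"ax":0,"ay":0,"az":0},
    {"claw":1,"tx":0,"ty":0,"tz":0,"ax":0,"ay":0,"az":0},
    {"claw":1,"tx":0,"ty":0,"tz":0,"ax":0,"ay":0,"az":0},
    {"claw":1,"tx":0,"ty":0,"tz":0,"ax":0,"ay":0,"az":0},
  ],
)

```text
clock: 16.18
tcp_pos: [0.6465, -0.0141, 0.4047]
orientation: [-0.247, 3.132, 0.0]
contact_force: [-0.4, 0.1, 0.3]
grip_width: 0.0003
gripper_force: 0.0
```

```bash
python3 - <<'E'
from h import *
cv2.imwrite("pics/w6.png",r.grab_frame("wrist")[:,:,::-1])
for n in ["wrist","side","scene"]:
    if n!="wrist": r.grab_frame(n)
    print(n,[(t,find(t,n)) for t in("bar_head","bar_nose","slot")])
o=r.get_obs();print(o["tcp_pos"],o["clock"])
E
```

```text
wrist [('bar_head', [(0.69, [0.543, 0.067, 0.089])]), ('bar_nose', []), ('slot', [])]
side [('bar_head', [(0.45, [0.54, 0.074, 0.09])]), ('bar_nose', [(0.53, [0.556, -0.02, 0.088]), (0.43, [0.451, -0.281, 0.007])]), ('slot', [(0.8, [0.554, 0.002, 0.084]), (0.75, [0.645, -0.08, 0.086])])]
scene [('bar_head', [(0.39, [0.543, 0.071, 0.087])]), ('bar_nose', [(0.48, [0.553, 0.002, 0.086]), (0.46, [0.552, -0.024, 0.085])]), ('slot', [(0.93, [0.547, 0.002, 0.09])])]
[ 0.64647414 -0.01537657  0.40467478] 16.7833
```

View pics/w6.png

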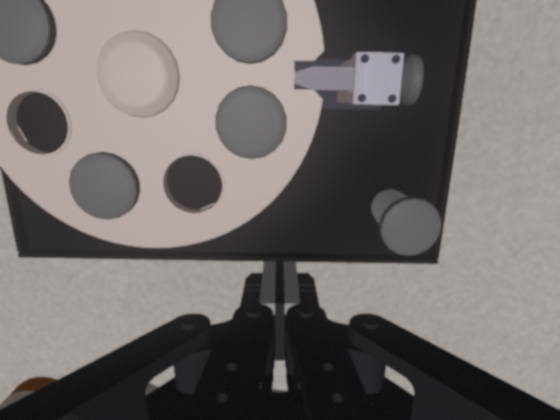

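The bar is in the slot with its nose at the inner end (about 296,76). The head sits up against the guide (about 413,79) and has moved about 30 mm. The beakers are seated and the arm is clear.

```bash
python3 -c "
from bench import r
print(r.hand_in())"
```

```text
the job is handed in; nothing more can be done
None
```

I turned the carousel until its slot faced the bar, then pushed the bar home by about 30 mm into the slot, and handed the job in; the hand-in returned no verdict.

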